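# Snap the clay tools back into their spring-clip rack

### The job

Tidy the clay tools into the spring-clip rack. First take the flat-bladed knife, which lies loose in the wide clips where it does not belong, and press it home into the empty narrow clips; then press the thick-handled roller from the bench home into the wide clips. Push each straight down until it snaps to the bottom of both its clips, working end pointing the same way as the awl's, collars outside the clips, and then stop pushing: do not force it, let go, and leave the awl, the tub and the jar where they are.

Things in the scene. Friction and masses are not known exactly. Their poses are not given: they have to be found in the camera images.
- rack: Fixed plywood board on the bench, 160 (x) by 236 (y) by 6 mm, origin at the middle of its underside. Three clip stations stand on it side by side in y, 70 mm apart, in any order, all with the board's x direction. Each is a plate 130 by 62 mm, top at z = 12, with two steel clips 16 mm long centred at x = -38 and +38: 60 mm between them is free for fingers.
- wide_station: Fixed. Origin on the bench (z = 0) under the station's middle; x along the tools towards their working ends. Each clip: flat bed at z = 28, cheeks up to z = 38, two sprung 8 mm jaw bars at z = 51, 19 mm apart, lips up to z = 62. A 26 mm handle pushed down meets 10 to 15 N, most with its axis 3 mm above the bars, then snaps onto the beds, axis at z = 41. It does not hold the knife.
- narrow_station: Fixed. Origin on the bench (z = 0) under the station's middle; x along the tools towards their working ends. Each clip: flat bed at z = 28, cheeks up to z = 38, two sprung 8 mm jaw bars at z = 42, 9 mm apart, lips up to z = 53. A 14 mm handle pushed down meets 10 to 15 N, most with its axis 3 mm above the bars, then snaps onto the beds, axis at z = 35. Empty at the start.
- awl_station: Fixed. Just like the narrow station, but the awl is already clipped in it.
- knife: Origin on the handle's axis, midway; x towards the working end. Handle: round light wood, diameter 14 mm, x from -60 to 60; at each end a square dark steel collar, 16 mm across, 8 mm long. Flat steel blade 24 mm wide, to x = 157. 80 g. At first it lies loose on the beds of the wide station, axis at z = 35, blade the right way.
- knife_head (a point): The middle of the knife's blade, 115 mm from the origin along the knife's x.
- roller: Origin on the handle's axis, midway; x towards the working end. Handle: round light wood, diameter 26 mm, x from -60 to 60; at each end a square dark steel collar, 28 mm across, 8 mm long. Steel fork 50 mm wide with a wooden drum (diameter 26 mm), to x = 122. 160 g. At first it lies level on the bench, axis at z = 14.
- roller_head (a point): The middle of the roller's drum, 109 mm from the origin along the roller's x.
- awl: Origin on the handle's axis, midway; x towards the working end. Handle: round light wood, diameter 14 mm, x from -60 to 60; at each end a square dark steel collar, 16 mm across, 8 mm long. Steel spike of 5 mm, to x = 128. Clipped in the awl station: leave it alone.
- tub: Open white plastic tub of yellow petals, 115 (x) by 85 (y) mm, 58 mm high, origin at the middle of its underside; stands beside the roller, to be left alone.
- jar: Closed amber glass jar, diameter 66 mm, 100 mm high, origin at the middle of its underside; stands behind the roller's butt end, to be left alone.
Things that resemble listed ones, but are neither listed nor needed, are in the scene too. Leave any blue or orange look-alike of the knife alone.

How it is judged:
By the outcome, as a careful person would: the job done as asked, in the order asked, and still so for the second after the job is handed in, with the robot touching nothing.
It also fails if it takes over 67 s, if anything falls off the work surface, if the arm or the gripper's body presses on something with over 40 N, if the wrist force passes 120 N, or if a joint passes its speed limit or range.

### The arm

A 7-joint arm with a two-finger parallel gripper is mounted at the origin on the work surface. World frame = base frame: x ahead of the robot, y to its left, z up, the work surface at z = 0. Lengths are in m, angles in rad, forces in N, time in s.
With the tool pointing down it reaches from about 0.425 to 0.925 m from the base axis. Payload 6.8 kg.
Tool frame: the origin (TCP) lies between the finger pads; the fingertips stand finger_overhang ahead of it and the grasp point (between the pads) lies 6 mm ahead of it (finger_overhang is the distance from the TCP to the fingertips, in m); z points along the fingers, y is the line along which they close (so a half turn about z gives the same grasp; the last joint's range is limited). The gripper opens to 85 mm and grips with 20 to 120 N. Pads are 22 mm wide; open, the fingers measure 114 mm over their backs; the gripper's body (76 mm by 85 mm) begins 54 mm behind the grasp point. The pads swing forward as they close: fully open they stand 13 mm farther back than shut.
Start: joints at [-1.32, 0.477, 0.022, 1.555, -0.011, 1.109, -0.083], TCP at [0.237, 0.632, 0.256] pointing down, gripper open.
Joint ranges: [-2.96, 2.96], [-0.34, 2.1], [-1.41, 1.46], [0.24, 2.44], [-1.37, 4.51], [0.17, 1.92], [-2.96, 2.96]. Speed limits (rad/s): [2.39, 2.39, 3.14, 3.14, 3.14, 3.14, 3.14].

### API

Orientations are given as a unit quaternion [w, x, y, z].
In Python, from station import * gives the robot as it stands.
- The arm moves only by the tool drive_tool, never from a script. Its argument "increments" is a list of rows, each an object of numbers: "claw": the finger opening in m, from 0 to 0.0854; "dx", "dy", "dz": the shift along the tool's x, y, z in m; "wx", "wy", "wz": the turn, a rotation vector about the tool's x, y, z in degrees. A call has 1 to 20 rows; each row shifts and turns the commanded pose from where the row before left it, along the tool's axes as they then stand; what a row does not reach is not made up. A row lasts 1/8 s, in which the tool goes at most 62.5 mm and 10.7 degrees, less where a joint would pass 70% of its speed; a pose out of reach is approached as far as the arm can. A call with a gripper value outside its range is refused whole. The fingers move at their own pace and stop on an object; "newtons" is the grip in N (left out, the last holds). Time passes only in rows, so rows that do not move let the fingers close. It gives the time, the measured TCP pose, the force, the opening and the grip force at its end, in the units of the state.
- get_obs(): the state, without advancing time (a new reading comes with each control period).
- read_camera(name): name is "side" or "top" or "wrist"; returns (picture, depth): 480x640x3 uint8, red, green, blue; 480x640 float32, m along the optical axis (not along the pixel's ray), 0 where there is no reading.
- calibration(name): a dict with "intrinsics" (3x3 intrinsics, pixels), "R" (3x3) and "t" (3): a world point X has camera coordinates R X + t; the wrist camera has in their place "mount" (4x4, takes a point from camera to tool coordinates, whose origin is the TCP and whose axes are the flange's). Camera axes: x right, y down, z forward; pixel columns grow to the right and rows downward; lengths in m; the calibration is good to about 2 mm. A picture is of the moment at which its call begins: read the wrist's pose just before it. calibration takes no time and is no camera call.
- hand_in(): hands the job in; it is judged then, once.
The state is a dict: "t": time; "q": joint angles; "joint_vel": joint speeds; "joint_torque": joint torques, N m; "eef_pos": TCP position; "tool_rot": TCP orientation; "contact_force": force on the tool from outside, world axes, zero at the start; "torque": the same for the moment, N m; "gripper_width": opening from 0.0 (shut) to 1.0 (fully open); "grasp_force": force on a finger pad.
Only numpy, scipy, OpenCV 4.12 (cv2) and the standard library are available. Lean on these libraries where they do the work, as an engineer would, in place of code of your own. Each camera call takes 0.05 s, during which the arm holds its last target. There are 200 camera calls.

## Working session

There is one attempt and no reset: what is moved stays moved. The work goes in short steps, Python scripts to look and compute and a tool call to move; the robot and the scene stay as the last step left them, time stands still between calls to the robot, and variables do not carry over. Pictures are saved under pics/ and viewed, at most 10 in all, crops included, and the job is handed in when it is done.

Besides the shell and the picture viewer there is one more tool, called as name(argument=value, ...), one argument or row to a line, values as JSON. drive_tool: Moves the arm, as the interface text tells. Its arguments: {"type":"object","properties":{"increments":{"type":"array","items":{"type":"object","properties":{"claw":{"type":"number"},"dx":{"type":"number"},"dy":{"type":"number"},"dz":{"type":"number"},"wx":{"type":"number"},"wy":{"type":"number"},"wz":{"type":"number"}}}},"newtons":{"type":"number"}},"required":["increments"]}

```bash
ls; mkdir -p pics
python3 - <<'E'
from station import *
import cv2,numpy as np
o=get_obs();print(o)
ims=[]
for n in("top","side"):
    p,d=read_camera(n);cv2.imwrite(f"pics/{n}0.png",p[:,:,::-1]);np.save(f"pics/{n}0.npy",d)
    c=calibration(n);print(n,{k:np.round(v,3).tolist() for k,v in c.items()})
print(calibration("wrist"))
E
```

```text
pics
{'t': 0.0, 'q': array([-1.32010173,  0.47779047,  0.022334  ,  1.55649424, -0.01148046,
        1.10926605, -0.08310659]), 'joint_vel': array([ 1.56566419e-03,  5.98024114e-05, -1.29668735e-03,  1.08327296e-04,
       -9.66407807e-04,  2.16671667e-03,  1.94560460e-03]), 'joint_torque': array([ 9.42378574e-04, -5.96465421e+01,  1.60819486e+00, -2.81194317e+01,
        1.23890772e-02,  9.55091586e-03,  6.16283003e-06]), 'eef_pos': array([0.23684106, 0.63148859, 0.25531395]), 'tool_rot': array([-8.84302116e-05,  1.78422536e-01,  9.83953536e-01, -9.10676990e-04]), 'contact_force': array([0.65501443, 0.0472402 , 0.53502821]), 'torque': array([ 0.00613261, -0.00668826,  0.02647868]), 'grasp_force': 0.0, 'gripper_width': 0.9992317090008801}
top {'intrinsics': [[534.539, 0.0, 316.794], [0.0, 534.539, 235.189], [0.0, 0.0, 1.0]], 'R': [[0.021, -1.0, -0.014], [-0.983, -0.018, -0.184], [0.184, 0.018, -0.983]], 't': [0.078, 0.52, 1.119]}
side {'intrinsics': [[499.582, 0.0, 321.974], [0.0, 499.582, 245.965], [0.0, 0.0, 1.0]], 'R': [[0.999, -0.039, 0.01], [-0.022, -0.726, -0.688], [0.034, 0.687, -0.726]], 't': [-0.499, 0.099, 1.188]}
{'intrinsics': array([[416.59007253,   0.        , 321.74712386],
       [  0.        , 416.59007253, 240.88822589],
       [  0.        ,   0.        ,   1.        ]]), 'mount': array([[-4.65811517e-04, -9.44806027e-01, -3.27629905e-01,
         8.48643609e-02],
       [ 9.99999843e-01, -3.37646295e-04, -4.48070174e-04,
         4.38360928e-04],
       [ 3.12716377e-04, -3.27630062e-01,  9.44806035e-01,
        -1.17504101e-01],
       [ 0.00000000e+00,  0.00000000e+00,  0.00000000e+00,
         1.00000000e+00]])}
```

View pics/top0.png

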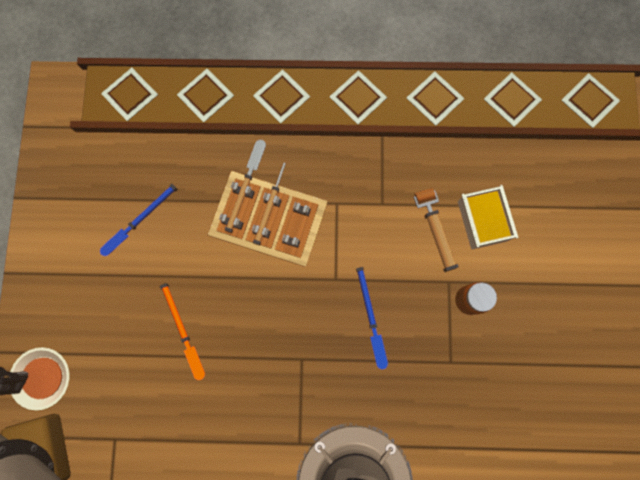

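View pics/side0.png

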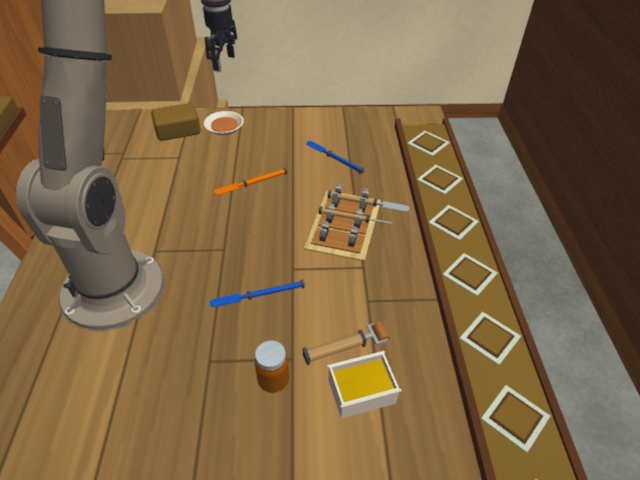

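The top view shows the rack at about (268,218). The knife, with its grey blade at (257,155), lies in the left station. The awl is in the middle one (spike 283,165), and the right station (300,225) is empty. The roller is at (440,235), the tub at (489,217) and the jar at (480,298). The knife look-alikes are blue at (135,220) and (372,318) and orange at (185,330). The one meant is the wooden-handled knife in the rack at (245,185). I'll confirm it with a crop and measure.

```bash
cat > h.py <<'E'
from station import *
import numpy as np,cv2
from scipy.spatial.transform import Rotation as Rn
def cam(n,obs=None):
    c=calibration(n);K=c["intrinsics"]
    if n=="wrist":
        o=obs;q=o["tool_rot"];R=Rn.from_quat([q[1],q[2],q[3],q[0]]).as_matrix()
        M=c["mount"];A=R@M[:3,:3];return K,A,o["eef_pos"]+R@M[:3,3]
    return K,c["R"].T,-c["R"].T@c["t"]
def ray(n,uv,z,obs=None):
    K,A,C=cam(n,obs);uv=np.atleast_2d(np.asarray(uv,float))
    d=(A@np.linalg.inv(K)@np.c_[uv,np.ones(len(uv))].T).T
    return C+d*((z-C[2])/d[:,2])[:,None]
def proj(n,X,obs=None):
    K,A,C=cam(n,obs);p=(K@A.T@(np.atleast_2d(X)-C).T).T;return p[:,:2]/p[:,2:]
E
python3 - <<'E'
from h import *
import station
print([x for x in dir(station) if not x.startswith('_')])
print(getattr(station,'finger_overhang',None))
p=cv2.imread("pics/top0.png")
a=cv2.resize(p[130:275,195:345],None,fx=4,fy=4,interpolation=cv2.INTER_CUBIC)
cv2.imwrite("pics/crop1.png",a)
hsv=cv2.cvtColor(p,cv2.COLOR_BGR2HSV)
for uv in[(233,174),(326,197),(307,263),(210,233)]:print('board',uv,ray("top",uv,.006)[0].round(4),hsv[uv[1],uv[0]])
for uv in[(430,210),(450,268)]:print('roller',uv,ray("top",uv,.028)[0].round(4), hsv[uv[1],uv[0]])
E
```

```text
['PlanningError', 'calibration', 'finger_overhang', 'get_obs', 'hand_in', 'read_camera']
0.025
board (233, 174) [0.6674 0.286  0.006 ] [ 21 112 229]
board (326, 197) [0.6161 0.0693 0.006 ] [ 16 164 138]
board (307, 263) [0.4627 0.1092 0.006 ] [ 16 150 177]
board (210, 233) [0.5271 0.3315 0.006 ] [ 19 119 212]
roller (430, 210) [ 0.5844 -0.1638  0.028 ] [ 98   6 176]
roller (450, 268) [ 0.4547 -0.2051  0.028 ] [ 0 24 73]
```

View pics/crop1.png

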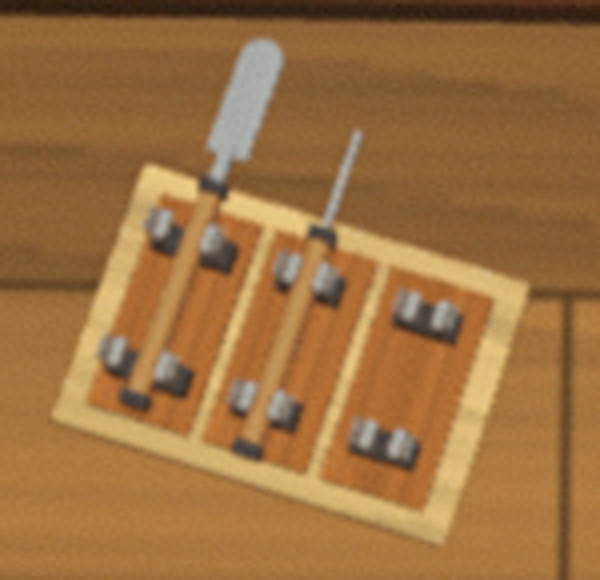

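The crop confirms it: the wooden-handled knife with the grey blade is in the left, wide-jawed station. The awl is in the middle, and the right, narrow-jawed station is empty.

```bash
cat >> h.py <<'E'
def plan(xyz,yaw,o=None):
    """total turn about tool z (deg), then shift in the turned, tool-down frame"""
    o=o or get_obs();q=o["tool_rot"];R=Rn.from_quat([q[1],q[2],q[3],q[0]]).as_matrix()
    y0=np.degrees(np.arctan2(R[1,0],R[0,0]));w=-((yaw-y0+180)%360-180)
    c,s=np.cos(np.radians(yaw)),np.sin(np.radians(yaw));T=np.array([[c,s,0],[s,-c,0],[0,0,-1]])
    print("t %.2f tcp"%o["t"],o["eef_pos"].round(4),"yaw %.2f tilt"%y0,R[:2,2].round(4),"-> wz %.1f"%w,"shift mm",(1e3*T.T@(np.array(xyz)-o["eef_pos"])).round(1))
E
python3 - <<'E'
from h import *
f=lambda u,v:(u/4+195-.4,v/4+130-.4)
B=ray("top",[f(150,165),f(528,285),f(445,543),f(53,415)],.006)
print(B.round(4)[:,:2],"ctr",B.mean(0),[round(np.linalg.norm(B[i]-B[i-1]),4) for i in range(4)])
ang=lambda a,b:np.degrees(np.arctan2(*(b-a)[[1,0]]))
print("yaw",ang(B[3],B[0]),ang(B[2],B[1]),ang(B[2],B[3])-90,ang(B[1],B[0])-90)
c,s=B.mean(0),0
def pr(n,a,b,z):
    P=ray("top",[a,b],z);print(n,"mid",P.mean(0).round(4),"len",np.linalg.norm(P[0]-P[1]).round(4),"yaw",ang(P[0],P[1]).round(2))
pr("knife",f(135,400),f(213,186),.043)
pr("awl",f(248,448),f(322,235),.043)
pr("narrow",f(384,443),f(427,315),.050)
p=cv2.imread("pics/top0.png");h=cv2.cvtColor(p,cv2.COLOR_BGR2HSV)
# roller handle & tub & jar
for n,uv,z in[("rollerbutt",(450,268),.028),("rollerfront",(432,211),.028),("drum",(427,197),.027),("tub TL",(461,195),.058),("tub TR",(505,186),.058),("tub BR",(517,239),.058),("tub BL",(473,248),.058),("jar lid",(482,297),.1)]:
    print(n,ray("top",uv,z)[0].round(4))
cv2.imwrite("pics/crop2.png",cv2.resize(p[175:320,400:530],None,fx=4,fy=4,interpolation=cv2.INTER_CUBIC))
E
```

```text
[[0.675  0.2885]
 [0.607  0.0678]
 [0.4573 0.1117]
 [0.5262 0.3363]] ctr [0.56638602 0.20107661 0.006     ] [np.float64(0.1562), np.float64(0.2309), np.float64(0.156), np.float64(0.235)]
yaw -17.828547582993583 -16.334619801128202 -17.057813231833435 -17.10486207759311
knife mid [0.5902 0.2643 0.043 ] len 0.1288 yaw -16.97
awl mid [0.5636 0.2015 0.043 ] len 0.1268 yaw -16.66
narrow mid [0.5418 0.1338 0.05  ] len 0.0752 yaw -16.66
rollerbutt [ 0.4547 -0.2051  0.028 ]
rollerfront [ 0.5822 -0.1682  0.028 ]
drum [ 0.6145 -0.1578  0.027 ]
tub TL [ 0.6121 -0.2261  0.058 ]
tub TR [ 0.6341 -0.3227  0.058 ]
tub BR [ 0.5164 -0.3433  0.058 ]
tub BL [ 0.495  -0.2484  0.058 ]
jar lid [ 0.3873 -0.2517  0.1   ]
```

View pics/crop2.png

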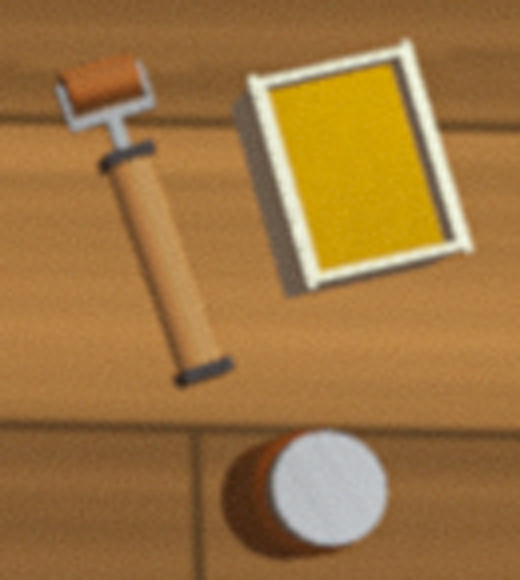

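The roller lies along about +16° with its drum forward. The tub is on its -y side and the jar behind its butt, so I will grip it with the camera turned to the drum side. Next I go above the knife.

```bash
python3 -c "
from h import *
plan([.588,.266,.25],163.1)"
```

```text
t 0.10 tcp [0.2369 0.6316 0.2554] yaw 159.44 tilt [-0.0004 -0.0015] -> wz -3.7 shift mm [-442.2 -247.7    5.4]
```

drive_tool(
  increments=[
    {"wz": -3.7, "claw": 0.06},
    {"dx": -0.037, "dy": -0.0206},
    {"dx": -0.037, "dy": -0.0206},
    {"dx": -0.037, "dy": -0.0206},
    {"dx": -0.037, "dy": -0.0206},
    {"dx": -0.037, "dy": -0.0206},
    {"dx": -0.037, "dy": -0.0206},
    {"dx": -0.037, "dy": -0.0206},
    {"dx": -0.037, "dy": -0.0206},
    {"dx": -0.037, "dy": -0.0206},
    {"dx": -0.037, "dy": -0.0206},
    {"dx": -0.036, "dy": -0.0208},
    {"dx": -0.036, "dy": -0.0208, "dz": 0.005},
    {},
    {},
  ],
)

```text
schema error: expected keys claw, dx, dy, dz, wx, wy, wz
```

Run:
```python
from h import *
o=get_obs();p,d=read_camera("wrist");cv2.imwrite("pics/w1.png",p[:,:,::-1]);np.save("pics/w1.npy",d)
import pickle;pickle.dump(o,open("pics/w1.pkl","wb"))
plan([.588,.266,.25],163.1,o);print(o["gripper_width"],o["q"].round(2),o["contact_force"])
```

```text
t 0.10 tcp [0.2369 0.6316 0.2554] yaw 159.44 tilt [-0.0004 -0.0015] -> wz -3.7 shift mm [-442.2 -247.7    5.4]
1.0016954914368574 [-1.32  0.48  0.02  1.56 -0.01  1.11 -0.08] [-0.26802507  0.71996083 -0.24205838]
```

View pics/w1.png

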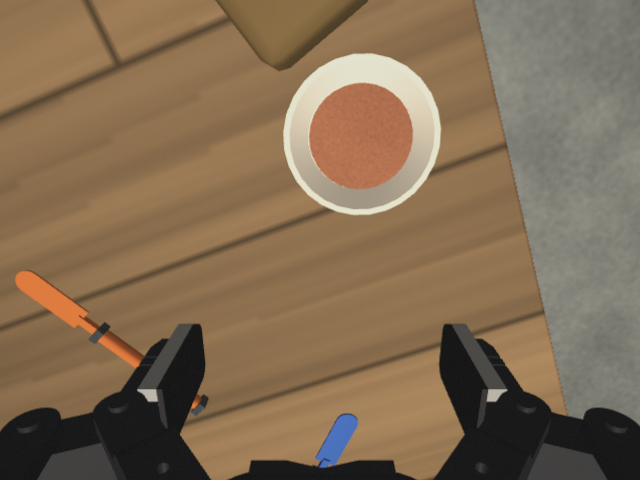

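The call was refused because every row needs all its keys. The picture only shows the start pose, with the bowl and the fingers. I send the move again with full rows.

drive_tool(
  increments=[
    {"wz": -3.7, "claw": 0.06, "dx": 0, "dy": 0, "dz": 0, "wx": 0, "wy": 0},
    {"dx": -0.037, "dy": -0.0206, "dz": 0, "wx": 0, "wy": 0, "wz": 0, "claw": 0.06},
    {"dx": -0.037, "dy": -0.0206, "dz": 0, "wx": 0, "wy": 0, "wz": 0, "claw": 0.06},
    {"dx": -0.037, "dy": -0.0206, "dz": 0, "wx": 0, "wy": 0, "wz": 0, "claw": 0.06},
    {"dx": -0.037, "dy": -0.0206, "dz": 0, "wx": 0, "wy": 0, "wz": 0, "claw": 0.06},
    {"dx": -0.037, "dy": -0.0206, "dz": 0, "wx": 0, "wy": 0, "wz": 0, "claw": 0.06},
    {"dx": -0.037, "dy": -0.0206, "dz": 0, "wx": 0, "wy": 0, "wz": 0, "claw": 0.06},
    {"dx": -0.037, "dy": -0.0206, "dz": 0, "wx": 0, "wy": 0, "wz": 0, "claw": 0.06},
    {"dx": -0.037, "dy": -0.0206, "dz": 0, "wx": 0, "wy": 0, "wz": 0, "claw": 0.06},
    {"dx": -0.037, "dy": -0.0206, "dz": 0, "wx": 0, "wy": 0, "wz": 0, "claw": 0.06},
    {"dx": -0.037, "dy": -0.0206, "dz": 0, "wx": 0, "wy": 0, "wz": 0, "claw": 0.06},
    {"dx": -0.036, "dy": -0.0208, "dz": 0, "wx": 0, "wy": 0, "wz": 0, "claw": 0.06},
    {"dx": -0.036, "dy": -0.0208, "dz": 0.005, "wx": 0, "wy": 0, "wz": 0, "claw": 0.06},
    {"dx": 0, "dy": 0, "dz": 0, "wx": 0, "wy": 0, "wz": 0, "claw": 0.06},
    {"dx": 0, "dy": 0, "dz": 0, "wx": 0, "wy": 0, "wz": 0, "claw": 0.06},
  ],
)

```text
t: 2.02
eef_pos: [0.5877, 0.2674, 0.2509]
tool_rot: [-0.001, 0.146, 0.989, 0.0]
contact_force: [-0.7, 0.8, -0.0]
gripper_width: 0.702
grasp_force: 0.0
```

Run:
```python
from h import *
o=get_obs();p,d=read_camera("wrist");cv2.imwrite("pics/w2.png",p[:,:,::-1]);np.save("pics/w2.npy",d)
import pickle;pickle.dump(o,open("pics/w2.pkl","wb"))
plan([.588,.266,.25],163.1,o);print(o["gripper_width"],o["q"].round(2),o["contact_force"])
```

```text
t 2.02 tcp [0.5877 0.2674 0.2509] yaw 163.15 tilt [-0.001   0.0003] -> wz 0.1 shift mm [-0.7 -1.2  0.9]
0.7022201839028515 [-0.63  0.44  0.15  1.64 -0.07  1.07  0.82] [-0.65737523  0.79908171 -0.04023213]
```

View pics/w2.png

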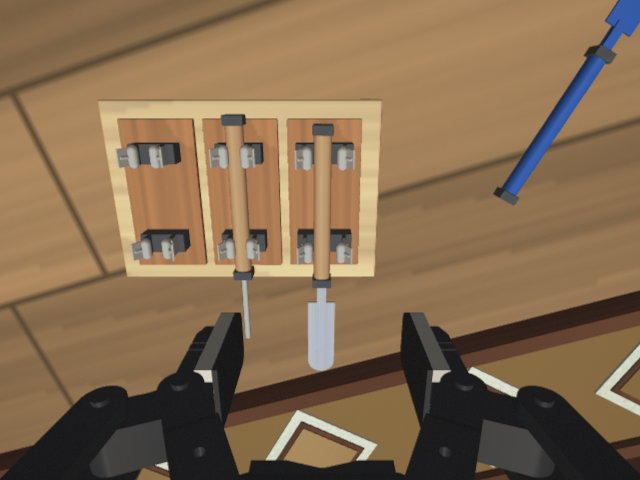

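The wrist view shows the knife's collars at (323,129) and (321,282) and the awl's at (233,119) and (243,274). The empty narrow clips have jaws around (144,156) and (155,247). The board corners are (100,100), (381,100), (375,276) and (128,276).

Run:
```python
from h import *
import pickle;o=pickle.load(open("pics/w2.pkl","rb"));d=np.load("pics/w2.npy");p=cv2.imread("pics/w2.png")
ang=lambda a,b:np.degrees(np.arctan2(*(b-a)[[1,0]]))
K,A,C=cam("wrist",o)
# refine by dark-collar blobs
h=cv2.cvtColor(p,cv2.COLOR_BGR2HSV);dark=((h[...,2]<95)&(h[...,1]<90)).astype(np.uint8)
def blob(u,v,r=16):
    m=np.zeros_like(dark);m[v-r:v+r,u-r:u+r]=dark[v-r:v+r,u-r:u+r]
    n,l,s,c=cv2.connectedComponentsWithStats(m);k=1+np.argmin(np.hypot(*(c[1:]-[u,v]).T)-s[1:,4]*.02);return c[k],s[k,2:]
def pr(n,a,b,z):
    P=ray("wrist",[a,b],z,o);print(n,"mid",P.mean(0).round(4),"len",np.linalg.norm(P[0]-P[1]).round(4),"yaw",ang(P[0],P[1]).round(2))
for n,a,b in(("knife",(323,129),(321,282)),("awl",(233,119),(243,274))):
    ca,sa=blob(*a);cb,sb=blob(*b);print(ca.round(1),sa,cb.round(1),sb);pr(n,ca,cb,.041)
B=ray("wrist",[(100,100),(381,100),(375,276),(128,276)],.006,o);print("board",B.mean(0).round(4),[np.linalg.norm(B[i]-B[i-1]).round(4) for i in range(4)],ang(B[0],B[3]),ang(B[1],B[2]),ang(B[0],B[1])-90)
# depth -> heights in rack region: points above 0.045 in narrow station
v,u=np.mgrid[130:270,105:205];z=d[v,u];X=(A@(np.linalg.inv(K)@np.stack([u.ravel(),v.ravel(),np.ones(u.size)])*z.ravel())).T+C
m=(X[:,2]>.044)&(X[:,2]<.07);Q=X[m];print("lips",m.sum(),Q[:,2].max())
yaw=np.radians(-16.9);ex=np.array([np.cos(yaw),np.sin(yaw)]);ey=np.array([-ex[1],ex[0]])
rel=Q[:,:2]-[.5664,.2011];a=rel@ex;b=rel@ey
for s in(a<0,a>=0):
    bb=b[s];print("clip x %.4f..%.4f"%(a[s].min(),a[s].max()),"y",np.percentile(bb,[1,50,99]).round(4));print(np.histogram(bb,bins=np.arange(-.1,-.04,.003))[0])
print("board h",np.median(X[:,2]))
```

```text
[322.3 129.2] [ 20  11 211] [321.5 282.7] [ 18  12 148]
knife mid [0.5902 0.267  0.041 ] len 0.1281 yaw -17.18
[233.1 119.5] [ 25  11 232] [243.8 274.6] [ 20  14 176]
awl mid [0.5638 0.2051 0.041 ] len 0.1276 yaw -16.73
board [0.5653 0.2047 0.006 ] [np.float64(0.1581), np.float64(0.2317), np.float64(0.1581), np.float64(0.2343)] -17.21314944635054 -16.27491611936629 -16.874429375497073
lips 1020 0.052579818530399725
clip x -0.0483..-0.0322 y [-0.0851 -0.0761 -0.0516]
[  0   0   0   0   7 117  83  77  70   4   0   0  27  79  39  41  19   0
   0]
clip x 0.0276..0.0436 y [-0.085  -0.076  -0.0516]
[ 0  0  0  0  5 90 76 57 53  0  0  0 22 70 30 37 17  0  0]
board h 0.01160291451672274
```

```bash
python3 -c "
from h import *
plan([.5900,.2668,.045],163.0)"
```

```text
t 2.08 tcp [0.5874 0.2681 0.2511] yaw 163.23 tilt [-0.0009  0.0006] -> wz 0.2 shift mm [ -2.9  -0.5 206.1]
```

drive_tool(
  increments=[
    {"dx": -0.003, "dy": -0.0005, "dz": 0.03, "wx": 0, "wy": 0, "wz": 0.2, "claw": 0.05},
    {"dx": 0, "dy": 0, "dz": 0.04, "wx": 0, "wy": 0, "wz": 0, "claw": 0.05},
    {"dx": 0, "dy": 0, "dz": 0.04, "wx": 0, "wy": 0, "wz": 0, "claw": 0.05},
    {"dx": 0, "dy": 0, "dz": 0.04, "wx": 0, "wy": 0, "wz": 0, "claw": 0.05},
    {"dx": 0, "dy": 0, "dz": 0.03, "wx": 0, "wy": 0, "wz": 0, "claw": 0.05},
    {"dx": 0, "dy": 0, "dz": 0.016, "wx": 0, "wy": 0, "wz": 0, "claw": 0.05},
    {"dx": 0, "dy": 0, "dz": 0.01, "wx": 0, "wy": 0, "wz": 0, "claw": 0.05},
    {"dx": 0, "dy": 0, "dz": 0, "wx": 0, "wy": 0, "wz": 0, "claw": 0.05},
    {"dx": 0, "dy": 0, "dz": 0, "wx": 0, "wy": 0, "wz": 0, "claw": 0.05},
  ],
)

```text
t: 3.2
eef_pos: [0.5917, 0.2659, 0.0465]
tool_rot: [0.001, 0.148, 0.989, 0.001]
contact_force: [1.1, -0.1, 0.1]
gripper_width: 0.588
grasp_force: 0.0
```

drive_tool(
  newtons=80,
  increments=[
    {"dx": 0, "dy": 0, "dz": 0, "wx": 0, "wy": 0, "wz": 0, "claw": 0.03},
    {"dx": 0, "dy": 0, "dz": 0, "wx": 0, "wy": 0, "wz": 0, "claw": 0.02},
    {"dx": 0, "dy": 0, "dz": 0, "wx": 0, "wy": 0, "wz": 0, "claw": 0.0},
    {"dx": 0, "dy": 0, "dz": 0, "wx": 0, "wy": 0, "wz": 0, "claw": 0.0},
    {"dx": 0, "dy": 0, "dz": 0, "wx": 0, "wy": 0, "wz": 0, "claw": 0.0},
    {"dx": 0, "dy": 0, "dz": 0, "wx": 0, "wy": 0, "wz": 0, "claw": 0.0},
    {"dx": 0, "dy": 0, "dz": 0, "wx": 0, "wy": 0, "wz": 0, "claw": 0.0},
  ],
)

```text
t: 4.08
eef_pos: [0.5913, 0.2657, 0.0459]
tool_rot: [0.0, 0.148, 0.989, 0.0]
contact_force: [-0.9, -0.2, 6.4]
gripper_width: 0.133
grasp_force: 78.1
```

drive_tool(
  increments=[
    {"dx": 0, "dy": 0, "dz": -0.01, "wx": 0, "wy": 0, "wz": 0, "claw": 0.0},
    {"dx": 0, "dy": 0, "dz": -0.02, "wx": 0, "wy": 0, "wz": 0, "claw": 0.0},
    {"dx": 0, "dy": 0, "dz": -0.03, "wx": 0, "wy": 0, "wz": 0, "claw": 0.0},
    {"dx": 0, "dy": 0, "dz": -0.03, "wx": 0, "wy": 0, "wz": 0, "claw": 0.0},
    {"dx": 0, "dy": 0, "dz": -0.01, "wx": 0, "wy": 0, "wz": 0, "claw": 0.0},
    {"dx": 0, "dy": 0, "dz": 0, "wx": 0, "wy": 0, "wz": 0, "claw": 0.0},
    {"dx": 0, "dy": 0, "dz": 0, "wx": 0, "wy": 0, "wz": 0, "claw": 0.0},
  ],
)

```text
t: 4.95
eef_pos: [0.5902, 0.2652, 0.1442]
tool_rot: [-0.001, 0.148, 0.989, -0.001]
contact_force: [-1.0, 0.3, -1.1]
gripper_width: 0.131
grasp_force: 78.7
```

Run:
```python
from h import *
o=get_obs();p,d=read_camera("wrist");cv2.imwrite("pics/w3.png",p[:,:,::-1]);np.save("pics/w3.npy",d)
import pickle;pickle.dump(o,open("pics/w3.pkl","wb"))
plan([.5445,.137,.145],163.1,o);print(o["gripper_width"],o["grasp_force"],o["contact_force"])
```

```text
t 4.95 tcp [0.5902 0.2652 0.1442] yaw 162.94 tilt [-0.0018 -0.0009] -> wz -0.2 shift mm [   6.4 -135.9   -0.8]
0.1312793717942343 78.73090267181396 [-0.96035788  0.25792019 -1.14848064]
```

View pics/w3.png

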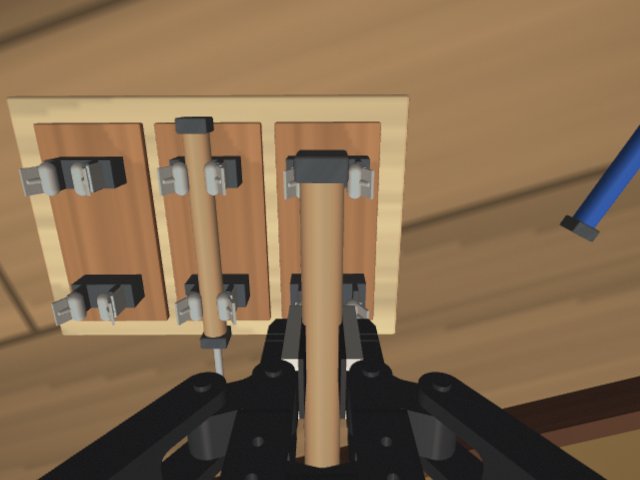

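The knife is held level and straight, with its butt collar at (322,167). The narrow clips' jaws are at about (60,178) and (95,305). I measure the knife in the hand and the clips by depth.

```bash
cat > meas.py <<'E'
from h import *
import pickle
def cloud(o,d,u0,u1,v0,v1):
    K,A,C=cam("wrist",o);v,u=np.mgrid[v0:v1,u0:u1];z=d[v,u].ravel();k=z>0
    X=(A@(np.linalg.inv(K)@np.stack([u.ravel(),v.ravel(),np.ones(u.size)])*z)).T+C
    return X[k]
def rot(o):
    q=o["tool_rot"];return Rn.from_quat([q[1],q[2],q[3],q[0]]).as_matrix()
E
python3 - <<'E'
from meas import *
o=pickle.load(open("pics/w3.pkl","rb"));d=np.load("pics/w3.npy");R=rot(o)
def tool(u0,u1,v0,v1):
    return (cloud(o,d,u0,u1,v0,v1)-o["eef_pos"])@R
for v in(195,220,250,275):
    T=tool(290,355,v,v+4);T=T[T[:,2]<np.percentile(T[:,2],5)+.006]
    print("handle x %.4f y %.4f (%.4f) ztop %.4f"%(T[:,0].mean(),(T[:,1].min()+T[:,1].max())/2,np.ptp(T[:,1]),np.percentile(T[:,2],5)))
T=tool(285,360,145,187);T=T[T[:,2]<np.percentile(T[:,2],5)+.01];print("collar x",T[:,0].min(),T[:,0].max(),"ztop",np.percentile(T[:,2],5))
ang=np.radians(-16.9);ex=np.array([np.cos(ang),np.sin(ang)]);ey=np.array([-ex[1],ex[0]]);O=np.array([.5653,.2047])
for n,b in(("narrow",(10,160,145,330)),("awl",(160,255,145,330))):
    X=cloud(o,d,*b);X=X[(X[:,2]>.0445)&(X[:,2]<.06)];a=(X[:,:2]-O)@ex;l=(X[:,:2]-O)@ey
    for s in(a<0,a>0):print(n,"x",a[s].min().round(4),a[s].max().round(4),"y",np.histogram(l[s],bins=np.arange(-.096,.03,.002))[0] if 0 else (l[s].min().round(4),l[s].max().round(4)), "gap",np.sort(l[s])[np.argmax(np.diff(np.sort(l[s])))].round(4),np.diff(np.sort(l[s])).max().round(4))
E
```

```text
handle x 0.0564 y 0.0004 (0.0133) ztop 0.0035
handle x 0.0485 y 0.0002 (0.0133) ztop 0.0035
handle x 0.0386 y 0.0003 (0.0133) ztop 0.0038
handle x 0.0300 y 0.0003 (0.0136) ztop 0.0036
collar x 0.05849883178890456 0.06915147698893906 ztop 0.0021692895865436405
narrow x -0.0466 -0.0303 y (np.float64(-0.0892), np.float64(-0.0164)) gap -0.0539 0.035
narrow x 0.0291 0.0453 y (np.float64(-0.0896), np.float64(-0.0538)) gap -0.0761 0.0105
awl x -0.0465 -0.0305 y (np.float64(-0.018), np.float64(0.0156)) gap -0.0063 0.0105
awl x 0.0293 0.045 y (np.float64(-0.0185), np.float64(0.0158)) gap -0.0064 0.0105
```

drive_tool(
  increments=[
    {"dx": 0.006, "dy": -0.02, "dz": 0, "wx": 0, "wy": 0, "wz": -0.2, "claw": 0.0},
    {"dx": 0, "dy": -0.04, "dz": 0, "wx": 0, "wy": 0, "wz": 0, "claw": 0.0},
    {"dx": 0, "dy": -0.04, "dz": 0, "wx": 0, "wy": 0, "wz": 0, "claw": 0.0},
    {"dx": 0, "dy": -0.026, "dz": 0, "wx": 0, "wy": 0, "wz": 0, "claw": 0.0},
    {"dx": 0, "dy": -0.01, "dz": 0.01, "wx": 0, "wy": 0, "wz": 0, "claw": 0.0},
    {"dx": 0, "dy": 0, "dz": 0.03, "wx": 0, "wy": 0, "wz": 0, "claw": 0.0},
    {"dx": 0, "dy": 0, "dz": 0.02, "wx": 0, "wy": 0, "wz": 0, "claw": 0.0},
    {"dx": 0, "dy": 0, "dz": 0.006, "wx": 0, "wy": 0, "wz": 0, "claw": 0.0},
    {"dx": 0, "dy": 0, "dz": 0, "wx": 0, "wy": 0, "wz": 0, "claw": 0.0},
    {"dx": 0, "dy": 0, "dz": 0, "wx": 0, "wy": 0, "wz": 0, "claw": 0.0},
  ],
)

```text
t: 6.25
eef_pos: [0.5463, 0.1376, 0.08]
tool_rot: [0.001, 0.146, 0.989, 0.0]
contact_force: [1.0, -0.2, 0.1]
gripper_width: 0.13
grasp_force: 78.7
```

Run:
```python
from meas import *
o=get_obs();p,d=read_camera("wrist");cv2.imwrite("pics/w4.png",p[:,:,::-1]);np.save("pics/w4.npy",d)
pickle.dump(o,open("pics/w4.pkl","wb"));R=rot(o)
plan([.5440,.1370,.0765],163.1,o)
T=(cloud(o,d,0,640,0,440)-o["eef_pos"])@R
H=T[(abs(T[:,1])<.012)&(T[:,0]>.028)&(T[:,0]<.056)&(T[:,2]<.012)];print("handle y",(H[:,1].min()+H[:,1].max())/2,np.ptp(H[:,1]),"top",np.percentile(H[:,2],3))
Z=o["eef_pos"][2]-T[:,2];L=T[(Z>.0445)&(Z<.06)&(abs(T[:,1])<.03)&(T[:,0]>.02)&(T[:,0]<.06)]
print(len(L),np.histogram(L[:,1],bins=np.arange(-.024,.0241,.002))[0],L[:,0].min() if len(L) else 0,L[:,0].max() if len(L) else 0,L[:,1].min(),L[:,1].max())
```

```text
t 6.25 tcp [0.5463 0.1376 0.08  ] yaw 163.16 tilt [0.0013 0.0006] -> wz 0.1 shift mm [ 2.1 -1.3  3.5]
handle y 0.00028399206056725634 0.014010026332864113 top 0.0033353290443352275
1618 [  0   0  70 231 223 120 187 172   0   0   0   0   0   0   0   0  77 180
 233 125   0   0   0   0] 0.03150595448217434 0.04812024195777817 -0.018789663129907878 0.015360318228547496
```

drive_tool(
  increments=[
    {"dx": 0.001, "dy": -0.0015, "dz": 0.008, "wx": 0, "wy": 0, "wz": 0, "claw": 0.0},
    {"dx": 0, "dy": 0, "dz": 0.007, "wx": 0, "wy": 0, "wz": 0, "claw": 0.0},
    {"dx": 0, "dy": 0, "dz": 0.003, "wx": 0, "wy": 0, "wz": 0, "claw": 0.0},
    {"dx": 0, "dy": 0, "dz": 0, "wx": 0, "wy": 0, "wz": 0, "claw": 0.0},
    {"dx": 0, "dy": 0, "dz": 0, "wx": 0, "wy": 0, "wz": 0, "claw": 0.0},
  ],
)

```text
t: 6.92
eef_pos: [0.5444, 0.136, 0.0614]
tool_rot: [0.0, 0.147, 0.989, 0.0]
contact_force: [0.3, -0.3, -0.8]
gripper_width: 0.133
grasp_force: 78.8
```

drive_tool(
  increments=[
    {"dx": 0, "dy": 0, "dz": 0.0015, "wx": 0, "wy": 0, "wz": 0, "claw": 0.0},
    {"dx": 0, "dy": 0, "dz": 0.0015, "wx": 0, "wy": 0, "wz": 0, "claw": 0.0},
    {"dx": 0, "dy": 0, "dz": 0, "wx": 0, "wy": 0, "wz": 0, "claw": 0.0},
    {"dx": 0, "dy": 0, "dz": 0, "wx": 0, "wy": 0, "wz": 0, "claw": 0.0},
  ],
)

```text
t: 7.42
eef_pos: [0.5448, 0.1362, 0.0589]
tool_rot: [0.0, 0.147, 0.989, 0.0]
contact_force: [-0.8, -0.6, 5.3]
gripper_width: 0.131
grasp_force: 79.5
```

Contact starts at the expected height with no side force. I keep pressing in small steps.

drive_tool(
  increments=[
    {"dx": 0, "dy": 0, "dz": 0.0015, "wx": 0, "wy": 0, "wz": 0, "claw": 0.0},
    {"dx": 0, "dy": 0, "dz": 0.0015, "wx": 0, "wy": 0, "wz": 0, "claw": 0.0},
    {"dx": 0, "dy": 0, "dz": 0, "wx": 0, "wy": 0, "wz": 0, "claw": 0.0},
    {"dx": 0, "dy": 0, "dz": 0, "wx": 0, "wy": 0, "wz": 0, "claw": 0.0},
  ],
)

```text
t: 7.92
eef_pos: [0.5454, 0.1361, 0.0566]
tool_rot: [0.001, 0.147, 0.989, 0.001]
contact_force: [-1.8, -1.7, 10.5]
gripper_width: 0.132
grasp_force: 80.1
```

drive_tool(
  increments=[
    {"dx": 0, "dy": 0, "dz": 0.0015, "wx": 0, "wy": 0, "wz": 0, "claw": 0.0},
    {"dx": 0, "dy": 0, "dz": 0.0015, "wx": 0, "wy": 0, "wz": 0, "claw": 0.0},
    {"dx": 0, "dy": 0, "dz": 0, "wx": 0, "wy": 0, "wz": 0, "claw": 0.0},
    {"dx": 0, "dy": 0, "dz": 0, "wx": 0, "wy": 0, "wz": 0, "claw": 0.0},
  ],
)

```text
t: 8.43
eef_pos: [0.5458, 0.136, 0.0535]
tool_rot: [0.001, 0.147, 0.989, 0.0]
contact_force: [-0.2, -0.5, 8.4]
gripper_width: 0.132
grasp_force: 79.8
```

drive_tool(
  increments=[
    {"dx": 0, "dy": 0, "dz": 0.0015, "wx": 0, "wy": 0, "wz": 0, "claw": 0.0},
    {"dx": 0, "dy": 0, "dz": 0.0015, "wx": 0, "wy": 0, "wz": 0, "claw": 0.0},
    {"dx": 0, "dy": 0, "dz": 0, "wx": 0, "wy": 0, "wz": 0, "claw": 0.0},
    {"dx": 0, "dy": 0, "dz": 0, "wx": 0, "wy": 0, "wz": 0, "claw": 0.0},
  ],
)

```text
t: 8.93
eef_pos: [0.5452, 0.1359, 0.0492]
tool_rot: [0.001, 0.147, 0.989, 0.0]
contact_force: [5.4, -0.6, -5.0]
gripper_width: 0.133
grasp_force: 78.3
```

drive_tool(
  increments=[
    {"dx": 0, "dy": 0, "dz": 0.0015, "wx": 0, "wy": 0, "wz": 0, "claw": 0.0},
    {"dx": 0, "dy": 0, "dz": 0.0015, "wx": 0, "wy": 0, "wz": 0, "claw": 0.0},
    {"dx": 0, "dy": 0, "dz": 0, "wx": 0, "wy": 0, "wz": 0, "claw": 0.0},
    {"dx": 0, "dy": 0, "dz": 0, "wx": 0, "wy": 0, "wz": 0, "claw": 0.0},
  ],
)

```text
t: 9.43
eef_pos: [0.5437, 0.1363, 0.0459]
tool_rot: [-0.001, 0.146, 0.989, -0.0]
contact_force: [1.2, 1.3, -5.8]
gripper_width: 0.133
grasp_force: 78.5
```

drive_tool(
  increments=[
    {"dx": 0, "dy": 0, "dz": 0.001, "wx": 0, "wy": 0, "wz": 0, "claw": 0.0},
    {"dx": 0, "dy": 0, "dz": 0, "wx": 0, "wy": 0, "wz": 0, "claw": 0.0},
    {"dx": 0, "dy": 0, "dz": 0, "wx": 0, "wy": 0, "wz": 0, "claw": 0.0},
  ],
)

```text
t: 9.8
eef_pos: [0.5437, 0.1363, 0.0458]
tool_rot: [-0.001, 0.146, 0.989, 0.0]
contact_force: [-1.5, 0.6, 6.4]
gripper_width: 0.132
grasp_force: 79.5
```

Run:
```python
from meas import *
o=get_obs();p,d=read_camera("wrist");cv2.imwrite("pics/w5.png",p[:,:,::-1]);np.save("pics/w5.npy",d)
R=rot(o);print(o["eef_pos"],o["contact_force"])
T=(cloud(o,d,0,640,0,440)-o["eef_pos"])@R
for x in(.026,.035,.045,.053):
    H=T[(abs(T[:,1])<.012)&(abs(T[:,0]-x)<.003)&(T[:,2]<.012)];print("handle y",(H[:,1].min()+H[:,1].max())/2,"top z",o["eef_pos"][2]-np.percentile(H[:,2],3), np.percentile(H[:,2],3))
```

```text
[0.54374432 0.13631766 0.04581886] [-1.46923142  0.59544902  6.40404622]
handle y 0.0004407981820698688 top z 0.04252037868846107 0.0032984785266519474
handle y 4.777718598534923e-06 top z 0.046300592546095455 -0.00048173533098244106
handle y 1.0771147357489623e-05 top z 0.045567094413393676 0.0002517628017193365
handle y 0.00018421400798221367 top z 0.042341936673402164 0.003476920541710853
```

The knife is down: its axis is at about 35 mm, and the force has turned to bed contact. I release it, lift, and look again.

drive_tool(
  increments=[
    {"dx": 0, "dy": 0, "dz": 0, "wx": 0, "wy": 0, "wz": 0, "claw": 0.03},
    {"dx": 0, "dy": 0, "dz": 0, "wx": 0, "wy": 0, "wz": 0, "claw": 0.045},
    {"dx": 0, "dy": 0, "dz": 0, "wx": 0, "wy": 0, "wz": 0, "claw": 0.045},
    {"dx": 0, "dy": 0, "dz": -0.01, "wx": 0, "wy": 0, "wz": 0, "claw": 0.045},
    {"dx": 0, "dy": 0, "dz": -0.03, "wx": 0, "wy": 0, "wz": 0, "claw": 0.045},
    {"dx": 0, "dy": 0, "dz": -0.04, "wx": 0, "wy": 0, "wz": 0, "claw": 0.045},
    {"dx": 0, "dy": 0, "dz": -0.05, "wx": 0, "wy": 0, "wz": 0, "claw": 0.045},
    {"dx": 0, "dy": 0, "dz": -0.05, "wx": 0, "wy": 0, "wz": 0, "claw": 0.045},
    {"dx": 0, "dy": 0, "dz": -0.02, "wx": 0, "wy": 0, "wz": 0, "claw": 0.045},
    {"dx": 0, "dy": 0, "dz": 0, "wx": 0, "wy": 0, "wz": 0, "claw": 0.045},
    {"dx": 0, "dy": 0, "dz": 0, "wx": 0, "wy": 0, "wz": 0, "claw": 0.045},
  ],
)

```text
t: 11.22
eef_pos: [0.5436, 0.1358, 0.2445]
tool_rot: [-0.001, 0.147, 0.989, -0.0]
contact_force: [-0.3, 0.0, -0.4]
gripper_width: 0.526
grasp_force: 0.0
```

Run:
```python
from meas import *
o=get_obs();p,d=read_camera("wrist");cv2.imwrite("pics/w6.png",p[:,:,::-1]);np.save("pics/w6.npy",d);pickle.dump(o,open("pics/w6.pkl","wb"))
ang=np.radians(-16.9);ex=np.array([np.cos(ang),np.sin(ang)]);ey=np.array([-ex[1],ex[0]]);O=np.array([.5653,.2047])
X=cloud(o,d,0,640,0,440);a=(X[:,:2]-O)@ex;l=(X[:,:2]-O)@ey
for n,y in(("knife",-.0705),("awl",-.001)):
  for x in(-.056,-.02,0,.02,.055):
    s=(abs(a-x)<.003)&(abs(l-y)<.012)&(X[:,2]>.03);q=X[s,2];print(n,x,"top",np.percentile(q,97).round(4) if s.sum() else None,"y",((l[s].min()+l[s].max())/2).round(4) if s.sum() else None,s.sum())
# wide clips
s=(X[:,2]>.045)&(X[:,2]<.075)&(l>.035)&(l<.105)
for g in(s&(a<0),s&(a>0)):
    q=np.sort(l[g]);i=np.argmax(np.diff(q));print("wide x",a[g].min().round(4),a[g].max().round(4),"y",q[0].round(4),q[-1].round(4),"gap",q[i:i+2].round(4),"zmax",X[g,2].max().round(4))
plan([.518,-.187,.25],16,o);print(o["q"].round(2))
```

```text
knife -0.056 top 0.0425 y -0.0715 146
knife -0.02 top 0.0424 y -0.0715 136
knife 0 top 0.0426 y -0.0715 133
knife 0.02 top 0.0427 y -0.0719 120
knife 0.055 top 0.0426 y -0.0714 115
awl -0.056 top 0.0427 y -0.0018 151
awl -0.02 top 0.0424 y -0.0019 135
awl 0 top 0.043 y -0.0019 126
awl 0.02 top 0.0426 y -0.0016 125
awl 0.055 top 0.0429 y -0.0016 106
wide x -0.0474 -0.0295 y 0.046 0.0915 gap [0.0587 0.0775] zmax 0.062
wide x 0.0285 0.0466 y 0.0465 0.091 gap [0.0589 0.0775] zmax 0.0621
t 11.22 tcp [0.5436 0.1358 0.2445] yaw 163.14 tilt [-0.0014 -0.0005] -> wz 147.1 shift mm [-113.6  303.2   -5.5]
[-0.5   0.3   0.17  1.86 -0.06  0.99  0.98]
```

View pics/w6.png

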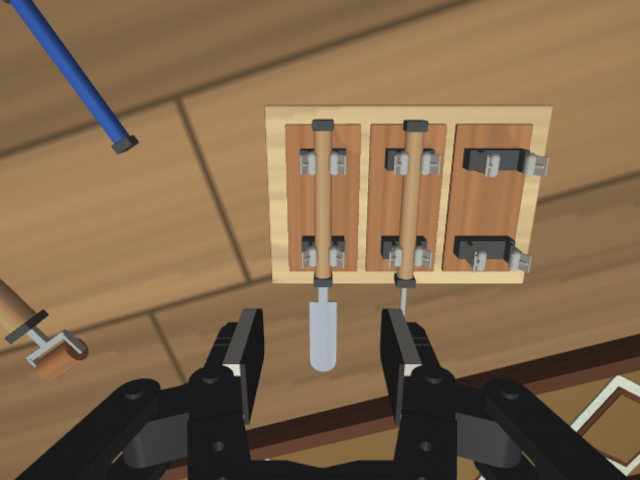

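The knife sits in the left clips at (322,125)–(322,283), at the same height as the awl, with its collars outside and its blade the same way as the awl. The wide clips are free. I turn the camera to the drum side and go above the roller.

drive_tool(
  increments=[
    {"dx": 0, "dy": 0, "dz": 0, "wx": 0, "wy": 0, "wz": 10.5, "claw": 0.06},
    {"dx": 0, "dy": 0, "dz": 0, "wx": 0, "wy": 0, "wz": 10.5, "claw": 0.06},
    {"dx": 0, "dy": 0, "dz": 0, "wx": 0, "wy": 0, "wz": 10.5, "claw": 0.06},
    {"dx": 0, "dy": 0, "dz": 0, "wx": 0, "wy": 0, "wz": 10.5, "claw": 0.06},
    {"dx": 0, "dy": 0, "dz": 0, "wx": 0, "wy": 0, "wz": 10.5, "claw": 0.06},
    {"dx": 0, "dy": 0, "dz": 0, "wx": 0, "wy": 0, "wz": 10.5, "claw": 0.06},
    {"dx": 0, "dy": 0, "dz": 0, "wx": 0, "wy": 0, "wz": 10.5, "claw": 0.06},
    {"dx": 0, "dy": 0, "dz": 0, "wx": 0, "wy": 0, "wz": 10.5, "claw": 0.06},
    {"dx": 0, "dy": 0, "dz": 0, "wx": 0, "wy": 0, "wz": 10.5, "claw": 0.06},
    {"dx": 0, "dy": 0, "dz": 0, "wx": 0, "wy": 0, "wz": 10.5, "claw": 0.06},
    {"dx": 0, "dy": 0, "dz": 0, "wx": 0, "wy": 0, "wz": 10.5, "claw": 0.06},
    {"dx": 0, "dy": 0, "dz": 0, "wx": 0, "wy": 0, "wz": 10.5, "claw": 0.06},
    {"dx": 0, "dy": 0, "dz": 0, "wx": 0, "wy": 0, "wz": 10.5, "claw": 0.06},
    {"dx": 0, "dy": 0, "dz": 0, "wx": 0, "wy": 0, "wz": 10.5, "claw": 0.06},
  ],
)

```text
t: 13.02
eef_pos: [0.5436, 0.1358, 0.244]
tool_rot: [0.001, 0.991, 0.137, -0.001]
contact_force: [0.3, 0.2, -0.1]
gripper_width: 0.705
grasp_force: 0.0
```

drive_tool(
  increments=[
    {"dx": -0.007, "dy": 0.02, "dz": 0, "wx": 0, "wy": 0, "wz": 0, "claw": 0.06},
    {"dx": -0.015, "dy": 0.04, "dz": 0, "wx": 0, "wy": 0, "wz": 0, "claw": 0.06},
    {"dx": -0.015, "dy": 0.04, "dz": 0, "wx": 0, "wy": 0, "wz": 0, "claw": 0.06},
    {"dx": -0.015, "dy": 0.04, "dz": 0, "wx": 0, "wy": 0, "wz": 0, "claw": 0.06},
    {"dx": -0.015, "dy": 0.04, "dz": 0, "wx": 0, "wy": 0, "wz": 0, "claw": 0.06},
    {"dx": -0.015, "dy": 0.04, "dz": 0, "wx": 0, "wy": 0, "wz": 0, "claw": 0.06},
    {"dx": -0.015, "dy": 0.04, "dz": 0, "wx": 0, "wy": 0, "wz": 0, "claw": 0.06},
    {"dx": -0.012, "dy": 0.03, "dz": 0, "wx": 0, "wy": 0, "wz": 0, "claw": 0.06},
    {"dx": -0.005, "dy": 0.013, "dz": 0, "wx": 0, "wy": 0, "wz": 0, "claw": 0.06},
    {"dx": 0, "dy": 0, "dz": 0, "wx": 0, "wy": 0, "wz": 0, "claw": 0.06},
    {"dx": 0, "dy": 0, "dz": 0, "wx": 0, "wy": 0, "wz": 0, "claw": 0.06},
  ],
)

```text
t: 14.4
eef_pos: [0.5192, -0.1853, 0.245]
tool_rot: [-0.0, 0.99, 0.142, -0.0]
contact_force: [-0.3, 0.5, -0.8]
gripper_width: 0.7
grasp_force: 0.0
```

Run:
```python
from meas import *
o=get_obs();p,d=read_camera("wrist");cv2.imwrite("pics/w7.png",p[:,:,::-1]);np.save("pics/w7.npy",d);pickle.dump(o,open("pics/w7.pkl","wb"))
plan([.518,-.187,.25],16,o);print(o["q"].round(2),o["contact_force"])
X=cloud(o,d,0,640,0,300)
s=(X[:,2]>.018)&(X[:,2]<.034)&(np.hypot(X[:,0]-.52,X[:,1]+.187)<.16);P=X[s]
r=(P[:,:2]-[.518,-.187]);a=r@[np.cos(.28),np.sin(.28)];l=r@[-np.sin(.28),np.cos(.28)]
k=(abs(l)<.03);P=P[k];a=a[k];l=l[k]
for x in np.arange(-.08,.13,.01):
    g=abs(a-x)<.003
    if g.sum()>5:print(round(x,3),g.sum(),"l",l[g].min().round(4),l[g].max().round(4),"top",np.percentile(P[g,2],97).round(4))
```

```text
t 14.40 tcp [ 0.5192 -0.1853  0.245 ] yaw 16.29 tilt [-0.0006  0.0008] -> wz 0.3 shift mm [-1.6  1.3 -5. ]
[-0.37  0.35  0.76  1.9  -0.29  1.   -0.77] [-0.28204578  0.49682012 -0.84346885]
-0.07 36 l -0.0161 0.0103 top 0.0284
-0.06 240 l -0.0163 0.0105 top 0.0286
-0.05 182 l -0.0144 0.0096 top 0.0276
-0.04 177 l -0.0143 0.0104 top 0.0276
-0.03 181 l -0.0141 0.0104 top 0.0276
-0.02 192 l -0.013 0.0112 top 0.0276
-0.01 194 l -0.0129 0.0111 top 0.0278
-0.0 202 l -0.0127 0.0119 top 0.0275
0.01 201 l -0.0125 0.0127 top 0.0277
0.02 214 l -0.0115 0.0127 top 0.0273
0.03 214 l -0.0113 0.0126 top 0.0276
0.04 223 l -0.0103 0.0133 top 0.0277
0.05 232 l -0.0102 0.0133 top 0.0276
0.06 262 l -0.0112 0.0153 top 0.0289
0.07 49 l -0.0114 0.0122 top 0.0284
0.09 36 l -0.0211 0.0278 top 0.0195
0.1 513 l -0.0209 0.0284 top 0.026
0.11 491 l -0.0207 0.0288 top 0.0278
0.12 229 l -0.0164 0.0248 top 0.0239
```

View pics/w7.png

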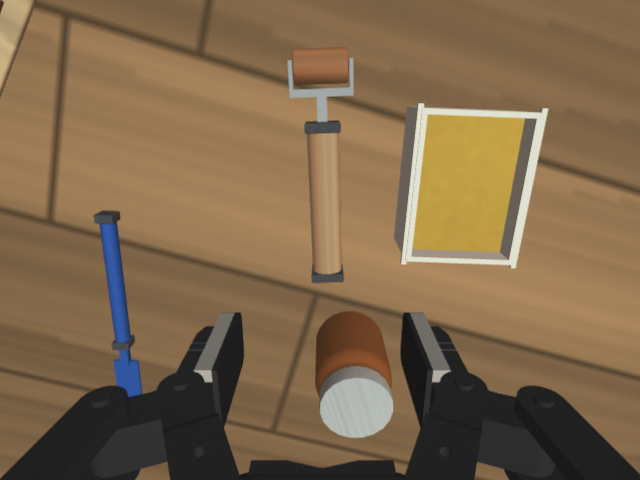

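The roller's handle is at (324,127)–(327,278), with the drum at the top. It lies 5 mm beside the tool axis line, at yaw 18.3°. The tub's near wall is at column 404, about 50 mm away. I descend with a 45 mm opening.

```bash
python3 -c "
from h import *
plan([.5181,-.1874,.029],18.3)"
```

```text
t 14.45 tcp [ 0.5193 -0.1851  0.245 ] yaw 16.31 tilt [-0.0004  0.0007] -> wz -2.0 shift mm [ -1.9   1.7 216. ]
```

drive_tool(
  increments=[
    {"dx": 0, "dy": 0, "dz": 0.01, "wx": 0, "wy": 0, "wz": -2.0, "claw": 0.045},
    {"dx": -0.002, "dy": 0.0017, "dz": 0.03, "wx": 0, "wy": 0, "wz": 0, "claw": 0.045},
    {"dx": 0, "dy": 0, "dz": 0.04, "wx": 0, "wy": 0, "wz": 0, "claw": 0.045},
    {"dx": 0, "dy": 0, "dz": 0.04, "wx": 0, "wy": 0, "wz": 0, "claw": 0.045},
    {"dx": 0, "dy": 0, "dz": 0.035, "wx": 0, "wy": 0, "wz": 0, "claw": 0.045},
    {"dx": 0, "dy": 0, "dz": 0.025, "wx": 0, "wy": 0, "wz": 0, "claw": 0.045},
    {"dx": 0, "dy": 0, "dz": 0.015, "wx": 0, "wy": 0, "wz": 0, "claw": 0.045},
    {"dx": 0, "dy": 0, "dz": 0.01, "wx": 0, "wy": 0, "wz": 0, "claw": 0.045},
    {"dx": 0, "dy": 0, "dz": 0.006, "wx": 0, "wy": 0, "wz": 0, "claw": 0.045},
    {"dx": 0, "dy": 0, "dz": 0, "wx": 0, "wy": 0, "wz": 0, "claw": 0.045},
    {"dx": 0, "dy": 0, "dz": 0, "wx": 0, "wy": 0, "wz": 0, "claw": 0.045},
  ],
)

```text
t: 15.82
eef_pos: [0.5181, -0.1891, 0.0349]
tool_rot: [0.0, 0.987, 0.158, 0.0]
contact_force: [-0.2, -0.1, 0.2]
gripper_width: 0.528
grasp_force: 0.0
```

drive_tool(
  newtons=90,
  increments=[
    {"dx": 0, "dy": -0.0015, "dz": 0.005, "wx": 0, "wy": 0, "wz": 0, "claw": 0.045},
    {"dx": 0, "dy": 0, "dz": 0, "wx": 0, "wy": 0, "wz": 0, "claw": 0.035},
    {"dx": 0, "dy": 0, "dz": 0, "wx": 0, "wy": 0, "wz": 0, "claw": 0.03},
    {"dx": 0, "dy": 0, "dz": 0, "wx": 0, "wy": 0, "wz": 0, "claw": 0.015},
    {"dx": 0, "dy": 0, "dz": 0, "wx": 0, "wy": 0, "wz": 0, "claw": 0.01},
    {"dx": 0, "dy": 0, "dz": 0, "wx": 0, "wy": 0, "wz": 0, "claw": 0.01},
    {"dx": 0, "dy": 0, "dz": 0, "wx": 0, "wy": 0, "wz": 0, "claw": 0.01},
  ],
)

```text
t: 16.7
eef_pos: [0.5173, -0.1877, 0.0298]
tool_rot: [-0.0, 0.988, 0.158, 0.0]
contact_force: [-1.8, 0.5, 4.3]
gripper_width: 0.266
grasp_force: 88.0
```

drive_tool(
  increments=[
    {"dx": 0, "dy": 0, "dz": -0.01, "wx": 0, "wy": 0, "wz": 0, "claw": 0.01},
    {"dx": 0, "dy": 0, "dz": -0.02, "wx": 0, "wy": 0, "wz": 0, "claw": 0.01},
    {"dx": 0, "dy": 0, "dz": -0.03, "wx": 0, "wy": 0, "wz": 0, "claw": 0.01},
    {"dx": 0, "dy": 0, "dz": -0.03, "wx": 0, "wy": 0, "wz": 0, "claw": 0.01},
    {"dx": 0, "dy": 0, "dz": -0.03, "wx": 0, "wy": 0, "wz": 0, "claw": 0.01},
    {"dx": 0, "dy": 0, "dz": -0.01, "wx": 0, "wy": 0, "wz": 0, "claw": 0.01},
    {"dx": 0, "dy": 0, "dz": 0, "wx": 0, "wy": 0, "wz": 0, "claw": 0.01},
    {"dx": 0, "dy": 0, "dz": 0, "wx": 0, "wy": 0, "wz": 0, "claw": 0.01},
  ],
)

```text
t: 17.7
eef_pos: [0.5165, -0.1871, 0.1584]
tool_rot: [-0.0, 0.987, 0.158, -0.001]
contact_force: [0.0, 1.4, -1.9]
gripper_width: 0.266
grasp_force: 88.5
```

```bash
cat > held.py <<'E'
from meas import *
import sys
n=sys.argv[1]
o=get_obs();p,d=read_camera("wrist");cv2.imwrite(f"pics/{n}.png",p[:,:,::-1]);np.save(f"pics/{n}.npy",d);pickle.dump(o,open(f"pics/{n}.pkl","wb"))
R=rot(o);T=(cloud(o,d,0,640,0,440)-o["eef_pos"])@R
for x in(.03,.038,.046,.054,.064):
    H=T[(abs(T[:,1])<.02)&(abs(T[:,0]-x)<.002)&(T[:,2]<.02)&(T[:,2]>-.01)]
    if len(H)>9:print(x,"y",((H[:,1].min()+H[:,1].max())/2).round(4),np.ptp(H[:,1]).round(4),"top",np.percentile(H[:,2],3).round(4))
C=T[(abs(T[:,1])<.02)&(T[:,2]<.012)&(T[:,0]>.05)&(T[:,0]<.09)];h=np.histogram(C[:,0],bins=np.arange(.05,.0901,.002));print("collar end",h[0])
plan([.5846,.2701,.16],-16.9,o);print(o["q"].round(2),o["gripper_width"],o["grasp_force"],o["contact_force"].round(1))
E
python3 held.py w8
```

```text
0.03 y -0.0008 0.0253 top 0.0027
0.038 y -0.0008 0.0254 top 0.0026
0.046 y -0.0007 0.0257 top 0.0027
0.054 y -0.0008 0.0252 top 0.0025
0.064 y -0.0007 0.0281 top 0.0011
collar end [476 487 506 503 451 498 657 680 697 510   5   3   5   1   7   3   3   2
   8  21]
t 17.70 tcp [ 0.5165 -0.1871  0.1584] yaw 18.15 tilt [-0.0017  0.0005] -> wz 35.1 shift mm [ -67.8 -457.3   -1.6]
[-0.3   0.47  0.69  1.98 -0.4   0.83 -0.64] 0.26605300097652623 88.48072171211243 [ 0.   1.4 -1.9]
```

The roller is held level and straight. I turn it to the rack's direction and carry it over.

drive_tool(
  increments=[
    {"dx": 0, "dy": 0, "dz": 0, "wx": 0, "wy": 0, "wz": 8.8, "claw": 0.01},
    {"dx": 0, "dy": 0, "dz": 0, "wx": 0, "wy": 0, "wz": 8.8, "claw": 0.01},
    {"dx": 0, "dy": 0, "dz": 0, "wx": 0, "wy": 0, "wz": 8.8, "claw": 0.01},
    {"dx": 0, "dy": 0, "dz": 0, "wx": 0, "wy": 0, "wz": 8.7, "claw": 0.01},
    {"dx": -0.003, "dy": -0.02, "dz": 0, "wx": 0, "wy": 0, "wz": 0, "claw": 0.01},
    {"dx": -0.006, "dy": -0.04, "dz": 0, "wx": 0, "wy": 0, "wz": 0, "claw": 0.01},
    {"dx": -0.006, "dy": -0.04, "dz": 0, "wx": 0, "wy": 0, "wz": 0, "claw": 0.01},
    {"dx": -0.006, "dy": -0.04, "dz": 0, "wx": 0, "wy": 0, "wz": 0, "claw": 0.01},
    {"dx": -0.006, "dy": -0.04, "dz": 0, "wx": 0, "wy": 0, "wz": 0, "claw": 0.01},
    {"dx": -0.006, "dy": -0.04, "dz": 0, "wx": 0, "wy": 0, "wz": 0, "claw": 0.01},
    {"dx": -0.006, "dy": -0.04, "dz": 0, "wx": 0, "wy": 0, "wz": 0, "claw": 0.01},
    {"dx": -0.006, "dy": -0.04, "dz": 0, "wx": 0, "wy": 0, "wz": 0, "claw": 0.01},
    {"dx": -0.006, "dy": -0.04, "dz": 0, "wx": 0, "wy": 0, "wz": 0, "claw": 0.01},
    {"dx": -0.006, "dy": -0.04, "dz": 0, "wx": 0, "wy": 0, "wz": 0, "claw": 0.01},
    {"dx": -0.006, "dy": -0.04, "dz": 0, "wx": 0, "wy": 0, "wz": 0, "claw": 0.01},
    {"dx": -0.006, "dy": -0.0265, "dz": 0, "wx": 0, "wy": 0, "wz": 0, "claw": 0.01},
    {"dx": 0, "dy": -0.01, "dz": 0, "wx": 0, "wy": 0, "wz": 0, "claw": 0.01},
    {"dx": 0, "dy": 0, "dz": 0, "wx": 0, "wy": 0, "wz": 0, "claw": 0.01},
    {"dx": 0, "dy": 0, "dz": 0, "wx": 0, "wy": 0, "wz": 0, "claw": 0.01},
  ],
)

```text
t: 20.12
eef_pos: [0.5845, 0.2671, 0.1592]
tool_rot: [0.001, 0.989, -0.149, -0.0]
contact_force: [0.2, 0.0, -1.1]
gripper_width: 0.27
grasp_force: 88.6
```

```bash
python3 -c "
from h import *
o=get_obs();plan([.5829,.2698,.0956],-16.9,o);print(o['contact_force'].round(1),o['grasp_force'],o['q'].round(2))"
```

```text
t 20.12 tcp [0.5845 0.2671 0.1592] yaw -17.10 tilt [-0.0003 -0.001 ] -> wz -0.2 shift mm [-2.3 -2.1 63.6]
[ 0.2  0.  -1.1] 88.59038829803467 [-1.09  0.67  0.83  1.76 -0.59  0.98 -1.89]
```

drive_tool(
  increments=[
    {"dx": -0.002, "dy": -0.002, "dz": 0.02, "wx": 0, "wy": 0, "wz": -0.2, "claw": 0.01},
    {"dx": 0, "dy": 0, "dz": 0.025, "wx": 0, "wy": 0, "wz": 0, "claw": 0.01},
    {"dx": 0, "dy": 0, "dz": 0.013, "wx": 0, "wy": 0, "wz": 0, "claw": 0.01},
    {"dx": 0, "dy": 0, "dz": 0.005, "wx": 0, "wy": 0, "wz": 0, "claw": 0.01},
    {"dx": 0, "dy": 0, "dz": 0, "wx": 0, "wy": 0, "wz": 0, "claw": 0.01},
    {"dx": 0, "dy": 0, "dz": 0, "wx": 0, "wy": 0, "wz": 0, "claw": 0.01},
  ],
)

```text
t: 20.88
eef_pos: [0.5836, 0.2718, 0.097]
tool_rot: [-0.0, 0.989, -0.146, 0.001]
contact_force: [0.0, -0.9, -2.8]
gripper_width: 0.27
grasp_force: 88.6
```

```bash
python3 held.py w9
python3 - <<'E'
from meas import *
o=pickle.load(open("pics/w9.pkl","rb"));d=np.load("pics/w9.npy");R=rot(o)
X=cloud(o,d,0,640,0,440);T=(X-o["eef_pos"])@R
g=(X[:,2]>.046)&(X[:,2]<.066)&(abs(T[:,1])<.032)&(T[:,0]>.02)&(T[:,0]<.06);L=T[g]
print(len(L),"x",L[:,0].min().round(4),L[:,0].max().round(4),"y",L[:,1].min().round(4),L[:,1].max().round(4),"zmax",X[g,2].max().round(4));print(np.histogram(L[:,1],bins=np.arange(-.03,.0301,.002))[0])
g=(X[:,2]>.036)&(X[:,2]<.05)&(T[:,1]>.05)&(T[:,1]<.09)&(T[:,0]>.05)&(T[:,0]<.058);print("awl y",(T[g,1].min()+T[g,1].max())/2,np.ptp(T[g,1]))
E
```

```text
0.03 y -0.0005 0.0256 top 0.0026
0.038 y -0.0005 0.0251 top 0.0027
0.046 y -0.0005 0.0253 top 0.0027
0.054 y -0.0005 0.0255 top 0.0027
0.064 y -0.0004 0.028 top 0.0011
collar end [478 488 485 512 410 578 653 676 792 307   1   2   1   3   3   7   3   7
   7  12]
t 20.88 tcp [0.5836 0.2718 0.097 ] yaw -16.77 tilt [0.0012 0.0006] -> wz 0.1 shift mm [  1.5   1.3 -63. ]
[-1.05  0.74  0.77  1.79 -0.66  0.88 -1.85] 0.269791840541788 88.5893440246582 [ 0.  -0.9 -2.8]
1345 x 0.032 0.0489 y -0.0215 0.0228 zmax 0.0619
[  0   0   0   0 122 224 209   0   0   0   0   0   0   0   0   0   0   0
   0   0   0   0  90 195 227 216  62   0   0   0]
awl y 0.07035414644244684 0.014223767323687797
```

drive_tool(
  increments=[
    {"dx": 0.001, "dy": 0.0012, "dz": 0.009, "wx": 0, "wy": 0, "wz": 0, "claw": 0.01},
    {"dx": 0, "dy": 0, "dz": 0.006, "wx": 0, "wy": 0, "wz": 0, "claw": 0.01},
    {"dx": 0, "dy": 0, "dz": 0.003, "wx": 0, "wy": 0, "wz": 0, "claw": 0.01},
    {"dx": 0, "dy": 0, "dz": 0, "wx": 0, "wy": 0, "wz": 0, "claw": 0.01},
    {"dx": 0, "dy": 0, "dz": 0, "wx": 0, "wy": 0, "wz": 0, "claw": 0.01},
  ],
)

```text
t: 21.55
eef_pos: [0.5837, 0.2702, 0.0784]
tool_rot: [0.0, 0.989, -0.146, 0.0]
contact_force: [-0.4, -0.4, -1.5]
gripper_width: 0.269
grasp_force: 88.7
```

drive_tool(
  increments=[
    {"dx": 0, "dy": 0, "dz": 0.0015, "wx": 0, "wy": 0, "wz": 0, "claw": 0.01},
    {"dx": 0, "dy": 0, "dz": 0.0015, "wx": 0, "wy": 0, "wz": 0, "claw": 0.01},
    {"dx": 0, "dy": 0, "dz": 0, "wx": 0, "wy": 0, "wz": 0, "claw": 0.01},
    {"dx": 0, "dy": 0, "dz": 0, "wx": 0, "wy": 0, "wz": 0, "claw": 0.01},
  ],
)

```text
t: 22.05
eef_pos: [0.5843, 0.2705, 0.0764]
tool_rot: [-0.001, 0.989, -0.146, 0.001]
contact_force: [-0.8, 0.0, 5.4]
gripper_width: 0.268
grasp_force: 89.5
```

drive_tool(
  increments=[
    {"dx": 0, "dy": 0, "dz": 0.0015, "wx": 0, "wy": 0, "wz": 0, "claw": 0.01},
    {"dx": 0, "dy": 0, "dz": 0.0015, "wx": 0, "wy": 0, "wz": 0, "claw": 0.01},
    {"dx": 0, "dy": 0, "dz": 0, "wx": 0, "wy": 0, "wz": 0, "claw": 0.01},
    {"dx": 0, "dy": 0, "dz": 0, "wx": 0, "wy": 0, "wz": 0, "claw": 0.01},
  ],
)

```text
t: 22.55
eef_pos: [0.585, 0.2704, 0.0743]
tool_rot: [-0.001, 0.989, -0.146, 0.001]
contact_force: [-2.0, -0.0, 11.7]
gripper_width: 0.268
grasp_force: 90.2
```

drive_tool(
  increments=[
    {"dx": 0, "dy": 0, "dz": 0.0015, "wx": 0, "wy": 0, "wz": 0, "claw": 0.01},
    {"dx": 0, "dy": 0, "dz": 0.0015, "wx": 0, "wy": 0, "wz": 0, "claw": 0.01},
    {"dx": 0, "dy": 0, "dz": 0, "wx": 0, "wy": 0, "wz": 0, "claw": 0.01},
    {"dx": 0, "dy": 0, "dz": 0, "wx": 0, "wy": 0, "wz": 0, "claw": 0.01},
  ],
)

```text
t: 23.05
eef_pos: [0.5855, 0.2703, 0.0716]
tool_rot: [-0.001, 0.989, -0.146, 0.002]
contact_force: [-1.4, -1.5, 11.5]
gripper_width: 0.269
grasp_force: 90.3
```

drive_tool(
  increments=[
    {"dx": 0, "dy": 0, "dz": 0.0015, "wx": 0, "wy": 0, "wz": 0, "claw": 0.01},
    {"dx": 0, "dy": 0, "dz": 0.0015, "wx": 0, "wy": 0, "wz": 0, "claw": 0.01},
    {"dx": 0, "dy": 0, "dz": 0, "wx": 0, "wy": 0, "wz": 0, "claw": 0.01},
    {"dx": 0, "dy": 0, "dz": 0, "wx": 0, "wy": 0, "wz": 0, "claw": 0.01},
  ],
)

```text
t: 23.55
eef_pos: [0.5857, 0.2701, 0.0683]
tool_rot: [-0.001, 0.989, -0.146, 0.002]
contact_force: [0.1, -1.2, 8.5]
gripper_width: 0.272
grasp_force: 89.9
```

drive_tool(
  increments=[
    {"dx": 0, "dy": 0, "dz": 0.0015, "wx": 0, "wy": 0, "wz": 0, "claw": 0.01},
    {"dx": 0, "dy": 0, "dz": 0.0015, "wx": 0, "wy": 0, "wz": 0, "claw": 0.01},
    {"dx": 0, "dy": 0, "dz": 0, "wx": 0, "wy": 0, "wz": 0, "claw": 0.01},
    {"dx": 0, "dy": 0, "dz": 0, "wx": 0, "wy": 0, "wz": 0, "claw": 0.01},
  ],
)

```text
t: 24.05
eef_pos: [0.5852, 0.2699, 0.0638]
tool_rot: [-0.0, 0.989, -0.146, 0.002]
contact_force: [4.8, -0.6, -1.1]
gripper_width: 0.271
grasp_force: 88.8
```

drive_tool(
  increments=[
    {"dx": 0, "dy": 0, "dz": 0.002, "wx": 0, "wy": 0, "wz": 0, "claw": 0.01},
    {"dx": 0, "dy": 0, "dz": 0.002, "wx": 0, "wy": 0, "wz": 0, "claw": 0.01},
    {"dx": 0, "dy": 0, "dz": 0, "wx": 0, "wy": 0, "wz": 0, "claw": 0.01},
    {"dx": 0, "dy": 0, "dz": 0, "wx": 0, "wy": 0, "wz": 0, "claw": 0.01},
  ],
)

```text
t: 24.55
eef_pos: [0.5824, 0.2706, 0.058]
tool_rot: [0.0, 0.989, -0.145, -0.001]
contact_force: [4.3, 1.3, -14.0]
gripper_width: 0.268
grasp_force: 88.9
```

drive_tool(
  increments=[
    {"dx": 0, "dy": 0, "dz": 0.002, "wx": 0, "wy": 0, "wz": 0, "claw": 0.01},
    {"dx": 0, "dy": 0, "dz": 0.001, "wx": 0, "wy": 0, "wz": 0, "claw": 0.01},
    {"dx": 0, "dy": 0, "dz": 0, "wx": 0, "wy": 0, "wz": 0, "claw": 0.01},
    {"dx": 0, "dy": 0, "dz": 0, "wx": 0, "wy": 0, "wz": 0, "claw": 0.01},
  ],
)

```text
t: 25.05
eef_pos: [0.5826, 0.2708, 0.0568]
tool_rot: [-0.0, 0.989, -0.146, -0.001]
contact_force: [-4.4, 2.4, 3.4]
gripper_width: 0.272
grasp_force: 91.0
```

```bash
python3 held.py w10
```

```text
0.03 y -0.0005 0.0247 top 0.0024
0.038 y -0.0 0.04 top -0.0022
0.046 y -0.0 0.04 top -0.0018
0.054 y -0.0005 0.0255 top 0.0022
0.064 y -0.0005 0.0281 top 0.0008
collar end [483 506 493 507 408 576 657 685 937 160  10   9  20  17  19  22  19  20
  61 115]
t 25.05 tcp [0.5826 0.2708 0.0568] yaw -16.73 tilt [-0.0024  0.0011] -> wz 0.2 shift mm [ 2.100e+00  1.000e-01 -1.032e+02]
[-1.02  0.79  0.72  1.81 -0.7   0.82 -1.81] 0.27232243100002995 90.97183585166931 [-4.4  2.4  3.4]
```

The roller sits on the beds, with its axis at about 41 mm and light bed contact. I release it, lift, and check.

drive_tool(
  increments=[
    {"dx": 0, "dy": 0, "dz": 0, "wx": 0, "wy": 0, "wz": 0, "claw": 0.035},
    {"dx": 0, "dy": 0, "dz": 0, "wx": 0, "wy": 0, "wz": 0, "claw": 0.05},
    {"dx": 0, "dy": 0, "dz": 0, "wx": 0, "wy": 0, "wz": 0, "claw": 0.05},
    {"dx": 0, "dy": 0, "dz": 0, "wx": 0, "wy": 0, "wz": 0, "claw": 0.05},
    {"dx": 0, "dy": 0, "dz": -0.01, "wx": 0, "wy": 0, "wz": 0, "claw": 0.05},
    {"dx": 0, "dy": 0, "dz": -0.03, "wx": 0, "wy": 0, "wz": 0, "claw": 0.05},
    {"dx": 0, "dy": 0, "dz": -0.04, "wx": 0, "wy": 0, "wz": 0, "claw": 0.05},
    {"dx": 0, "dy": 0, "dz": -0.05, "wx": 0, "wy": 0, "wz": 0, "claw": 0.05},
    {"dx": 0, "dy": 0, "dz": -0.05, "wx": 0, "wy": 0, "wz": 0, "claw": 0.05},
    {"dx": 0, "dy": 0, "dz": -0.02, "wx": 0, "wy": 0, "wz": 0, "claw": 0.05},
    {"dx": 0, "dy": 0, "dz": 0, "wx": 0, "wy": 0, "wz": 0, "claw": 0.05},
    {"dx": 0, "dy": 0, "dz": 0, "wx": 0, "wy": 0, "wz": 0, "claw": 0.05},
  ],
)

```text
t: 26.6
eef_pos: [0.5827, 0.2703, 0.2547]
tool_rot: [0.001, 0.989, -0.146, -0.001]
contact_force: [-0.2, 0.6, -0.2]
gripper_width: 0.586
grasp_force: 0.0
```

Run:
```python
from meas import *
o=get_obs();p,d=read_camera("wrist");cv2.imwrite("pics/w11.png",p[:,:,::-1])
ang=np.radians(-16.9);ex=np.array([np.cos(ang),np.sin(ang)]);ey=np.array([-ex[1],ex[0]]);O=np.array([.5653,.2047])
X=cloud(o,d,0,640,0,440);a=(X[:,:2]-O)@ex;l=(X[:,:2]-O)@ey
for n,y,w in(("knife",-.0705,.012),("awl",-.001,.012),("roller",.069,.018)):
  for x in(-.056,-.02,0,.02,.055,.064):
    s=(abs(a-x)<.003)&(abs(l-y)<w)&(X[:,2]>.03);q=X[s,2];print(n,x,"top",np.percentile(q,97).round(4) if s.sum() else None,"y",((l[s].min()+l[s].max())/2).round(4) if s.sum() else None)
pt,_=read_camera("top");cv2.imwrite("pics/top1.png",pt[:,:,::-1])
p0=cv2.imread("pics/top0.png");q=pt[:,:,::-1]
for n,(r0,r1,c0,c1) in dict(tub=(180,255,455,525),jar=(275,325,450,505)).items():
    print(n,"mean abs change",np.abs(p0[r0:r1,c0:c1].astype(int)-q[r0:r1,c0:c1]).mean().round(2))
```

```text
knife -0.056 top 0.0425 y -0.0708
knife -0.02 top 0.0425 y -0.0704
knife 0 top 0.0426 y -0.0703
knife 0.02 top 0.0429 y -0.0703
knife 0.055 top 0.0425 y -0.0704
knife 0.064 top 0.044 y -0.0706
awl -0.056 top 0.0427 y -0.0005
awl -0.02 top 0.0423 y -0.0006
awl 0 top 0.0423 y -0.0007
awl 0.02 top 0.0424 y -0.0009
awl 0.055 top 0.0426 y -0.0005
awl 0.064 top 0.044 y -0.0006
roller -0.056 top 0.0542 y 0.0688
roller -0.02 top 0.0544 y 0.0689
roller 0 top 0.0544 y 0.0689
roller 0.02 top 0.0545 y 0.0689
roller 0.055 top 0.0545 y 0.0695
roller 0.064 top 0.0558 y 0.069
tub mean abs change 2.7
jar mean abs change 2.71
```

View pics/w11.png

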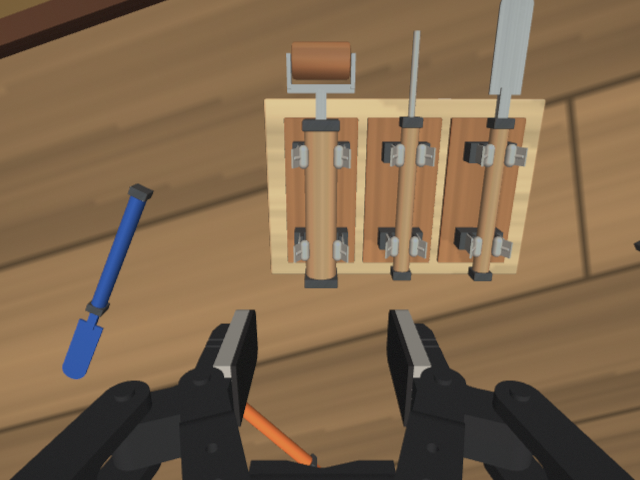

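The roller (320,125)–(321,281), the awl and the knife are all clipped level. All three working ends point the same way, and the collars are outside the clips. The tub and jar are unmoved, and the gripper is clear.

```bash
python3 -c "
from station import *
print(hand_in())"
```

```text
the job is handed in; nothing more can be done
None
```

The knife is clipped in the narrow station and the roller in the wide one, both seated on their beds with working ends the same way as the awl's; the awl, tub and jar are unmoved, and I handed the job in at about 27 s.

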